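Rock the red purge plug out of its pipe stub

TASK

On the welding table, pull the tight red plug out of its pipe stub by rocking it: while it is still seated, lean it clearly (about ten degrees) towards the side of the stub that carries the green stripe, then lean it about as far the opposite way, and then draw it up and out. Put the red plug down inside the yellow tray, let go of it, and leave the blue plug seated in its own stub.

Things in the scene. Friction and masses are not known exactly. Their poses are not given: they have to be found in the camera images.
- red_plug: Red plug, 50 g, 70 mm tall, upright. Origin 55 mm above its foot, inside its grip tab; z up. Above the foot: shaft 24 mm dia. to 30, collar 30 mm dia. to 36, tab to 70 mm, 30 wide (x), 14 thick (y): pinch it across y. Axes start parallel to red_stub's. Lowest 24 mm sit in the stub; 10 to 20 N draw it out; a few N at the tab lean it 10 degrees about its foot.
- red_stub: Aluminium pipe stub, fixed, holding the red plug. Origin: centre of underside, on the table; z up. 56 mm dia., rim 60 mm high, 72 mm flange. Bore 42 mm with four springy black lips; the plug's foot stands on its floor, 36 mm above origin. Green stripe up the pipe and green tab on the table (to 57 mm from the axis) on the +y side: lean the plug to +y first, then to -y.
- tray: Yellow open tray, fixed, 150 mm along x, 180 mm along y, 30 mm high, walls 4 mm, floor 4 mm thick. Origin: centre of its underside on the table. The plug may stand or lie in it.
- blue_plug: Blue plug of the same shape and origin as the red one, in an identical stub with its own green stripe. Bystander: to be left seated.
Mind the look-alikes: they are no part of the job. Leave any pink or purple look-alike of the red_stub alone. Of the things shaped like the red_plug, the red one is meant.

How it is judged:
On the way, in this order (a step that is already met when the one before it is completed fails the run):
1. the red plug, its foot still at least 12 mm below the rim of its stub, leans at least 5 degrees, towards the green stripe (angle between red_plug's own z axis and vertical above 0.087 rad and y of red_plug in the frame of red_stub above 0.003 m and z of red_plug in the frame of red_stub below 0.103 m and horizontal distance between red_plug and red_stub below 0.025 m), for 0.1 s.
2. the red plug, its foot still at least 12 mm below the rim of its stub, leans at least 5 degrees, away from the green stripe (angle between red_plug's own z axis and vertical above 0.087 rad and y of red_plug in the frame of red_stub below -0.003 m and z of red_plug in the frame of red_stub below 0.103 m and horizontal distance between red_plug and red_stub below 0.025 m), for 0.1 s.
3. the red plug is drawn out: its foot is above the rim of the stub (z of red_plug in the frame of red_stub above 0.119 m), for 0.1 s.
At the end, for the whole second after the job is handed in: The red plug stands or lies at rest inside the yellow tray (its tab within 70 mm of the tray's middle along x and 85 mm along y, lower than 66 mm above the table), and the blue plug is within 10 mm of where it began, in its stub (x of red_plug in the frame of tray between -0.07 and 0.07 m and y of red_plug in the frame of tray between -0.085 and 0.085 m and height (world z) of red_plug below 0.066 m and linear speed of red_plug below 0.03 m/s and distance of blue_plug from where it was at the start of the episode below 0.01 m); the robot touches nothing.
It fails at once if the blue plug is shifted by more than 10 mm (distance of blue_plug from where it was at the start of the episode above 0.01 m).
It also fails if it takes over 54 s, if anything falls off the work surface, if the arm or the gripper's body presses on something with over 40 N, if the wrist force passes 120 N, or if a joint passes its speed limit or range.

ROBOT

A 6-joint arm with a two-finger parallel gripper is mounted at the origin on the work surface. World frame = base frame: x ahead of the robot, y to its left, z up, the work surface at z = 0. Lengths are in m, angles in rad, forces in N, time in s.
With the tool pointing down it reaches from about 0.325 to 0.775 m from the base axis. Payload 5.5 kg.
Tool frame: the origin (TCP) lies on the centre line of the jaws, within the pads' length; the fingertips stand r.tip_reach ahead of it and the grasp point (between the pads) lies 3 mm ahead of it (r.tip_reach is the distance from the TCP to the fingertips, in m); z points along the fingers, y is the line along which they close (so a half turn about z gives the same grasp; the last joint's range is limited). The gripper opens to 88 mm and grips with 3 to 60 N. Pads are 20 mm wide; open, the fingers measure 115 mm over their backs; the gripper's body (75 mm by 178 mm) begins 61 mm behind the grasp point.
Start: joints at [-1.314, 0.091, 1.231, -0, 1.82, -0.057], TCP at [0.185, -0.571, 0.245] pointing down, gripper open.
Joint ranges: [-2.87, 2.87], [-0.86, 2.18], [0.17, 2.46], [-1.51, 4.65], [0.06, 2.69], [-2.65, 2.65]. Speed limits (rad/s): [2.57, 2.57, 3.01, 3.14, 3.14, 3.14].

INTERFACE

Orientations are given as a unit quaternion [x, y, z, w].
In Python, from workcell import r gives the robot as it stands.
- The arm moves only by the tool play_rows, never from a script. Its arguments are lists of equal length, an entry for each row: "dp": the shift along the tool's x, y, z in m, a list of three; "rotation": the turn, a rotation vector about the tool's x, y, z in degrees, a list of three; "hand": the gripper command: -1 is fully open, 1 is shut, values between are in proportion. A call has 1 to 8 rows; each row is the pose to reach, as a shift and turn from the pose commanded when the call began, along the tool's axes at that moment; what a row does not reach only later rows make up. A row lasts 1/10 s, in which the tool goes at most 50 mm and 8.59 degrees, less where a joint would pass 70% of its speed; a pose out of reach is approached as far as the arm can. A call with a gripper value outside its range is refused whole. The fingers move at their own pace and stop on an object; "squeeze" is the grip in N (left out, the last holds). Time passes only in rows, so rows that repeat a pose let the fingers close. It gives the time, the measured TCP pose, the force, the opening and the grip force at its end, in the units of the state.
- r.get_state(): the state, without advancing time (a new reading comes with each control period).
- r.snapshot(name): name is "scene" or "side" or "wrist"; returns a dict with "color" (384x512x3 uint8, red, green, blue), "camera_matrix" (3x3 intrinsics, pixels), "position" and "attitude" of the camera in the world. Camera axes: x right, y up, looking along -z (the intrinsics and any distortion apply to the point x, -y, -z); pixel columns grow to the right and rows downward; lengths in m; the calibration is good to about 2 mm. A picture is of the moment at which its call begins. There is no depth.
- r.finish_job(): hands the job in; it is judged then, once.
The state is a dict: "time_s": time; "joint_pos": joint angles; "joint_velocities": joint speeds; "joint_torque": joint torques, N m; "ee_pos": TCP position; "tool_rot": TCP orientation; "wrist_force": force on the tool from outside, world axes, zero at the start; "wrist_torque": the same for the moment, N m; "grip_width": opening from 0.0 (shut) to 1.0 (fully open); "finger_force": force on a finger pad.
Only numpy, scipy, OpenCV 4.12 (cv2) and the standard library are available. Lean on these libraries where they do the work, as an engineer would, in place of code of your own. Each camera call takes 0.05 s, during which the arm holds its last target. There are 200 camera calls.

## Working session

There is one attempt and no reset: what is moved stays moved. The work goes in short steps, Python scripts to look and compute and a tool call to move; the robot and the scene stay as the last step left them, time stands still between calls to the robot, and variables do not carry over. Pictures are saved under pics/ and viewed, at most 10 in all, crops included, and the job is handed in when it is done.

Besides the shell and the picture viewer there is one more tool, called after "Emit:" in YAML: its name, and indented under it one key for each argument. play_rows: Moves the arm, as the interface text tells. Its arguments: {"type":"object","properties":{"dp":{"type":"array"},"rotation":{"type":"array"},"hand":{"type":"array"},"squeeze":{"type":"number"}},"required":["dp","rotation","hand"]}

```bash
mkdir -p pics
cat > h.py <<'E'
import numpy as np, cv2, pickle
from scipy.spatial.transform import Rotation as R
from workcell import r
def shot(n,f):
    s=r.snapshot(n); cv2.imwrite(f'pics/{f}.png',s['color'][:,:,::-1]); pickle.dump(s,open(f'pics/{f}.pkl','wb')); return s
def load(f): return pickle.load(open(f'pics/{f}.pkl','rb'))
def att(s):
    a=np.array(s['attitude'],float); return a if a.shape==(3,3) else R.from_quat(a).as_matrix()
def ray(s,u,v):
    K=np.array(s['camera_matrix']); p=np.array([[[u,v]]],float)
    d=s.get('distortion'); 
    q=cv2.undistortPoints(p,K,None if d is None else np.array(d))[0,0]
    return np.array(s['position'],float), att(s)@np.array([q[0],-q[1],-1])
def at(s,u,v,z):
    o,d=ray(s,u,v); return o+d*(z-o[2])/d[2]
E
python3 - <<'E'
from h import *
for n in('scene','side'):
    s=shot(n,n); print([ (k,np.array(v).round(3).tolist()) for k,v in s.items() if k!='color'])
a=load('scene')['color'];b=load('side')['color']
cv2.imwrite('pics/both.png',cv2.resize(np.hstack([a,b])[:,:,::-1],(800,300)))
print(r.get_state(), r.tip_reach)
E
```

```text
[('camera_matrix', [[418.906, 0.0, 257.023], [0.0, 418.906, 194.877], [0.0, 0.0, 1.0]]), ('position', [0.737, 0.39, 0.745]), ('attitude', [0.082, 0.262, 0.922, 0.272])]
[('camera_matrix', [[374.517, 0.0, 258.247], [0.0, 374.517, 192.905], [0.0, 0.0, 1.0]]), ('position', [0.408, 0.519, 0.572]), ('attitude', [-0.034, 0.387, 0.918, -0.078])]
{'time_s': 0.1, 'joint_pos': array([-1.31368243e+00,  9.18071764e-02,  1.23174405e+00,  1.66037925e-05,
        1.81979183e+00, -5.66878474e-02]), 'joint_velocities': array([ 5.51373757e-04, -1.19234722e-03, -2.69482326e-03,  8.49193613e-04,
       -8.50105544e-05,  1.41844765e-03]), 'joint_torque': array([ 3.60712518e-03, -4.47857022e+01, -4.07569706e+01,  7.00978842e-02,
        2.84567237e-02, -1.21610487e-04]), 'ee_pos': array([ 0.18516091, -0.57048565,  0.24361787]), 'tool_rot': array([ 9.87715592e-01,  1.56259856e-01, -7.95527087e-05, -8.71616908e-04]), 'wrist_force': array([-1.05746215,  0.57285989,  0.00207708]), 'wrist_torque': array([0.0643236 , 0.02153965, 0.05859387]), 'finger_force': 0.0, 'grip_width': 0.9964312790342464} 0.022
```

View pics/scene.png

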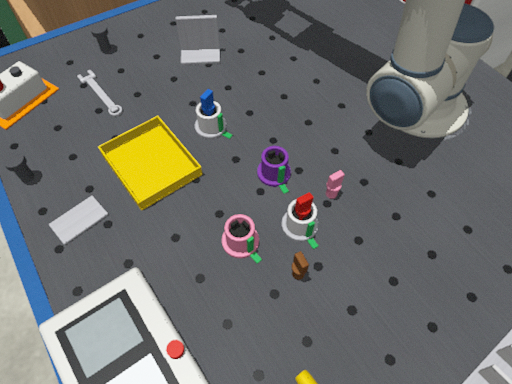

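View pics/side.png

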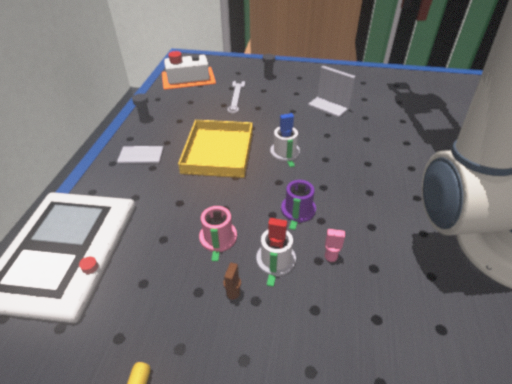

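The scene picture shows the red plug in an aluminium stub at (304,207), with its green tab at (313,243). In the side view it is at (277,232). Look-alikes in the scene picture are the pink plug (335,185), brown plug (300,265), pink stub (240,233), purple stub (274,165) and blue plug (208,103). Only the one at (304,207) is red and sits in a silver stub. The tray is at (150,160). I'll confirm with one enlarged crop.

Run:
```python
from h import *
a=load('scene')['color'][165:265,250:350];b=load('side')['color'][200:300,227:327]
cv2.imwrite('pics/crop.png',cv2.resize(np.hstack([a,b])[:,:,::-1],(800,400),interpolation=cv2.INTER_CUBIC))
for n in('scene','side'):
    s=load(n); im=s['color'].astype(int); hsv=cv2.cvtColor(s['color'],cv2.COLOR_RGB2HSV)
    m=((im[...,0]>110)&(im[...,1]<60)&(im[...,2]<60)).astype('uint8')
    c=cv2.connectedComponentsWithStats(m); print(n,'red',[(st[:5].tolist(),ce.round(1).tolist()) for st,ce in zip(c[2][1:],c[3][1:]) if st[4]>40])
    m=cv2.inRange(hsv,(50,130,80),(85,255,255)); c=cv2.connectedComponentsWithStats(m); print('green',[(st[:5].tolist(),ce.round(1).tolist()) for st,ce in zip(c[2][1:],c[3][1:]) if 15<st[4]<900])
s=load('scene')
print('tray corners z.03',[at(s,u,v,.03).round(3) for u,v in((99,151),(158,117),(201,166),(145,204))])
```

```text
scene red [([296, 193, 17, 22, 224], [303.3, 204.0])]
green [([218, 113, 5, 19, 70], [220.1, 122.1]), ([222, 131, 10, 7, 41], [226.7, 134.4]), ([278, 166, 7, 17, 86], [280.8, 173.7]), ([279, 184, 10, 9, 52], [283.4, 188.1]), ([306, 221, 9, 16, 81], [309.6, 228.7]), ([247, 237, 7, 15, 72], [250.0, 243.7]), ([307, 238, 11, 11, 64], [312.3, 242.9]), ([250, 252, 12, 11, 68], [255.5, 257.3])]
side red [([269, 225, 17, 22, 241], [276.8, 233.8])]
green [([269, 277, 5, 8, 19], [270.6, 280.3])]
tray corners z.03 [array([ 0.716, -0.255,  0.03 ]), array([ 0.567, -0.275,  0.03 ]), array([ 0.551, -0.103,  0.03 ]), array([ 0.689, -0.082,  0.03 ])]
```

View pics/crop.png

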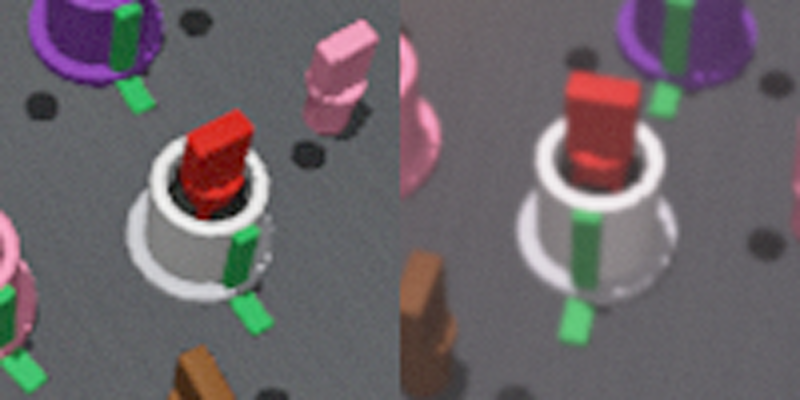

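The crop confirms the red tab in the silver stub, upright, with the green stripe facing the cameras. The rim centre is at scene (302.2,210.2) and side (277,240). The green tab is at scene (312.3,242.9) and side (271,280).

Run:
```python
from h import *
for n,rim,g in(('scene',(302.2,210.2),(312.3,242.9)),('side',(277,240),(271,280))):
    s=load(n); c=at(s,*rim,.06); t=at(s,*g,.001); d=t-c; print(n,c.round(4),t.round(4),'y dir deg',np.degrees(np.arctan2(d[1],d[0])), np.hypot(d[0],d[1]))
s=load('scene');q=load('side')
# top centre of the tab, by triangulation
o1,d1=ray(s,250+219/4,165+129/4);o2,d2=ray(q,227+204/4,200+90/4)
k=np.linalg.lstsq(np.c_[d1,-d2],o2-o1,rcond=None)[0];print('tabtop',o1+k[0]*d1,o2+k[1]*d2)
# top edge direction of tab
print('tab edge scene',at(s,250+188/4,165+140/4,.106)-at(s,250+242/4,165+113/4,.106), 'side', at(q,227+167/4,200+73/4,.106)-at(q,227+240/4,200+78/4,.106))
st=r.get_state();M=R.from_quat(st['tool_rot']).as_matrix();print(M.round(3))
```

```text
scene [0.448  0.1103 0.06  ] [0.45   0.1564 0.001 ] y dir deg 87.5075775810154 0.0460987706732676
side [0.4458 0.1112 0.06  ] [0.4486 0.1547 0.001 ] y dir deg 86.3138752529383 0.04367233724665268
tabtop [0.44611765 0.10836831 0.1023168 ] [0.44592051 0.10812648 0.10251224]
tab edge scene [ 0.02884997 -0.00160595  0.        ] side [0.03030983 0.00233603 0.        ]
[[ 0.951  0.309 -0.   ]
 [ 0.309 -0.951  0.002]
 [ 0.    -0.002 -1.   ]]
```

Emit:
play_rows:
  dp:
    - [0.03, -0.04, 0]
    - [0.06, -0.08, 0]
    - [0.09, -0.115, 0]
    - [0.12, -0.15, 0]
    - [0.15, -0.185, 0]
    - [0.18, -0.22, 0]
    - [0.21, -0.26, 0]
    - [0.24, -0.295, 0]
  rotation:
    - [0, 0, 3]
    - [0, 0, 6]
    - [0, 0, 9]
    - [0, 0, 12]
    - [0, 0, 15]
    - [0, 0, 17]
    - [0, 0, 19]
    - [0, 0, 19]
  hand: [-0.1, -0.1, -0.1, -0.1, -0.1, -0.1, -0.1, -0.1]
  squeeze: 30

```text
time_s: 0.9
ee_pos: [0.3224, -0.214, 0.2444]
tool_rot: [1.0, -0.01, 0.0, -0.0]
wrist_force: [0.8, -0.0, 0.0]
grip_width: 0.551
finger_force: 0.0
```

Emit:
play_rows:
  dp:
    - [0.017, -0.045, 0]
    - [0.034, -0.09, 0]
    - [0.05, -0.135, 0]
    - [0.067, -0.18, 0]
    - [0.083, -0.225, 0]
    - [0.1, -0.27, 0]
    - [0.118, -0.322, 0]
    - [0.118, -0.322, 0]
  rotation:
    - [0, 0, 0]
    - [0, 0, 0]
    - [0, 0, 0]
    - [0, 0, 0]
    - [0, 0, 0]
    - [0, 0, 0]
    - [0, 0, 0]
    - [0, 0, 0]
  hand: [-0.1, -0.1, -0.1, -0.1, -0.1, -0.1, -0.1, -0.1]

```text
time_s: 1.7
ee_pos: [0.4464, 0.1083, 0.2433]
tool_rot: [1.0, -0.006, -0.001, -0.001]
wrist_force: [-0.7, -0.2, -0.0]
grip_width: 0.553
finger_force: 0.0
```

Run:
```python
from h import *
s=shot('wrist','w1'); st=r.get_state(); print(st['ee_pos'],st['tool_rot'])
def px(p):
    v=att(s).T@(np.array(p)-s['position']); K=s['camera_matrix']; return K[0][0]*v[0]/-v[2]+K[0][2], K[1][1]*-v[1]/-v[2]+K[1][2]
print('expected tab top',px([.447,.1105,.106]),'rim',px([.447,.1105,.06]))
```

```text
[0.4461674  0.10662369 0.24344824] [ 9.99978761e-01 -6.40741365e-03 -1.19073531e-03 -7.29444152e-05]
expected tab top (np.float64(251.26657387042016), np.float64(187.1489531018963)) rim (np.float64(251.49956273086252), np.float64(177.01304474740823))
```

View pics/w1.png

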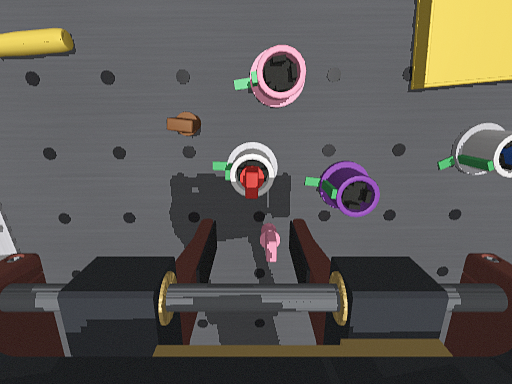

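The wrist view shows the red tab at (252,182) between the fingers' lines, the stub rim centred near (251,169), and the loose pink plug at (269,242) under the gripper. I'll check the x offset numerically.

Run:
```python
from h import *
s=load('w1'); im=s['color'].astype(int); print(s['position'], att(s).round(3))
m=(im[...,0]>110)&(im[...,1]<60)&(im[...,2]<60); m[:, :200]=0; m[:,300:]=0; m[230:]=0
v,u=np.nonzero(m); print(u.min(),u.max(),v.min(),v.max())
for vv in range(v.min(),v.max()+1,3): print(vv,u[v==vv].min(),u[v==vv].max(), im[vv,252])
w=(im.min(2)>195); w[:,:215]=0;w[:,290:]=0;w[215:]=0;w[:130]=0
b,a=np.nonzero(w);print('white',a.min(),a.max(),b.min(),b.max())
for q in((251,168),(252,180)): print(at(s,*q,.06),at(s,*q,.106))
for p in((269,258),(186,124)): print('look',at(s,*p,.0),at(s,*p,.07))
```

```text
[0.52518682 0.10784101 0.38206282] [[-0.011  0.958  0.286]
 [-1.    -0.01  -0.005]
 [-0.002 -0.286  0.958]]
240 263 166 198
166 251 253 [152  43  39]
169 243 256 [120  36  31]
172 241 258 [178  47  43]
175 243 258 [227  89  83]
178 243 258 [226  88  82]
181 240 263 [226  86  81]
184 242 261 [226  86  79]
187 246 259 [189  63  58]
190 246 257 [130  34  33]
193 245 257 [132  35  31]
196 245 257 [132  35  32]
white 227 276 142 181
[0.45835231 0.11097997 0.06      ] [0.46789823 0.11053163 0.106     ]
[0.44318386 0.10992319 0.06      ] [0.45489628 0.10962579 0.106     ]
look [ 2.98094041e-01  8.43664453e-02 -5.55111512e-17] [0.33970106 0.08866736 0.07      ]
look [0.50893641 0.20098954 0.        ] [0.51191375 0.18392325 0.07      ]
```

Emit:
play_rows:
  dp:
    - [0.001, -0.002, 0.03]
    - [0.002, -0.004, 0.06]
    - [0.002, -0.005, 0.09]
    - [0.002, -0.005, 0.09]
    - [0.002, -0.005, 0.09]
  rotation:
    - [0, 0, 0]
    - [0, 0, 0]
    - [0, 0, 0]
    - [0, 0, 0]
    - [0, 0, 0]
  hand: [-0.1, -0.1, -0.1, -0.1, -0.1]

```text
time_s: 2.25
ee_pos: [0.448, 0.1077, 0.155]
tool_rot: [1.0, -0.01, -0.0, 0.0]
wrist_force: [0.8, -0.3, 1.1]
grip_width: 0.547
finger_force: 0.0
```

Run:
```python
from h import *
for i in range(4):
    s=shot('wrist','w2'); st=r.get_state(); print(st['ee_pos'],st['tool_rot'].round(4), st['joint_velocities'].round(3))
```

```text
[0.44864262 0.10800787 0.15629751] [ 1.0e+00 -9.5e-03  9.0e-04 -0.0e+00] [ 0.006 -0.007 -0.027  0.001 -0.005  0.003]
[0.4490095  0.10823251 0.15690941] [ 1.0e+00 -9.4e-03  1.5e-03 -2.0e-04] [ 0.006 -0.003 -0.01   0.001 -0.004 -0.   ]
[0.44912954 0.10839004 0.15701616] [ 1.0e+00 -9.3e-03  1.8e-03 -2.0e-04] [ 0.005  0.001 -0.001  0.001 -0.005  0.001]
[0.44908062 0.1085289  0.15684336] [ 1.0e+00 -9.2e-03  1.7e-03 -2.0e-04] [ 0.005  0.004  0.005 -0.    -0.004  0.001]
```

View pics/w2.png

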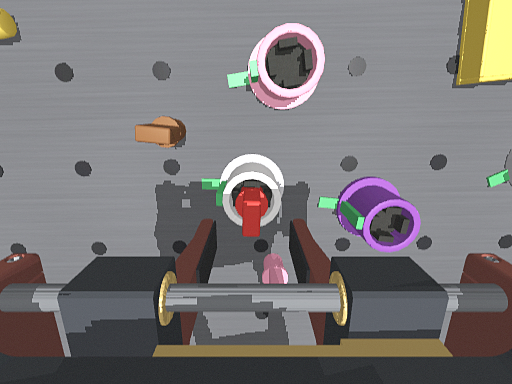

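The tab is centred at u≈252 and the fingers' midline at u≈253.5, so the grasp is aligned to about 1 mm. I'll descend and grip.

Emit:
play_rows:
  dp:
    - [0, -0.001, 0.02]
    - [0, -0.0015, 0.04]
    - [0, -0.0015, 0.058]
    - [0, -0.0015, 0.058]
    - [0, -0.0015, 0.058]
  rotation:
    - [0, 0, 0]
    - [0, 0, 0]
    - [0, 0, 0]
    - [0, 0, 0]
    - [0, 0, 0]
  hand: [-0.1, -0.1, -0.1, -0.1, -0.1]

```text
time_s: 2.95
ee_pos: [0.4486, 0.1103, 0.0978]
tool_rot: [1.0, -0.009, 0.001, -0.0]
wrist_force: [0.1, 0.6, 0.5]
grip_width: 0.549
finger_force: 0.0
```

Emit:
play_rows:
  dp:
    - [0, 0, 0]
    - [0, 0, 0]
    - [0, 0, 0]
    - [0, 0, 0]
    - [0, 0, 0]
    - [0, 0, 0]
  rotation:
    - [0, 0, 0]
    - [0, 0, 0]
    - [0, 0, 0]
    - [0, 0, 0]
    - [0, 0, 0]
    - [0, 0, 0]
  hand: [0.6, 0.9, 0.9, 0.9, 0.9, 0.9]
  squeeze: 35

```text
time_s: 3.55
ee_pos: [0.4484, 0.1101, 0.0969]
tool_rot: [1.0, -0.009, 0.0, 0.0]
wrist_force: [0.2, -1.6, 2.3]
grip_width: 0.164
finger_force: 35.0
```

Emit:
play_rows:
  dp:
    - [0, -0.0032, 0.0001]
    - [0, -0.0064, 0.0003]
    - [0, -0.0095, 0.0007]
    - [0, -0.0116, 0.0011]
    - [0, -0.0116, 0.0011]
    - [0, -0.0116, 0.0011]
    - [0, -0.0116, 0.0011]
    - [0, -0.0116, 0.0011]
  rotation:
    - [-3, 0, 0]
    - [-6, 0, 0]
    - [-9, 0, 0]
    - [-11, 0, 0]
    - [-11, 0, 0]
    - [-11, 0, 0]
    - [-11, 0, 0]
    - [-11, 0, 0]
  hand: [0.9, 0.9, 0.9, 0.9, 0.9, 0.9, 0.9, 0.9]

```text
time_s: 4.35
ee_pos: [0.4488, 0.1213, 0.0976]
tool_rot: [0.995, -0.009, -0.0, 0.097]
wrist_force: [-3.2, -2.2, 9.6]
grip_width: 0.155
finger_force: 35.0
```

Run:
```python
from h import *
a=shot('scene','s2')['color'][165:265,250:350];b=shot('side','d2')['color'][200:300,227:327]
cv2.imwrite('pics/crop2.png',cv2.resize(np.hstack([a,b])[:,:,::-1],(800,400),interpolation=cv2.INTER_CUBIC))
st=r.get_state();print(st['ee_pos'],R.from_quat(st['tool_rot']).as_matrix()[:,2],st['wrist_force'])
```

```text
[0.44883057 0.12124609 0.09757759] [-0.00197276 -0.19211862 -0.98136973] [-3.24813404 -2.40936812 10.03144553]
```

View pics/crop2.png

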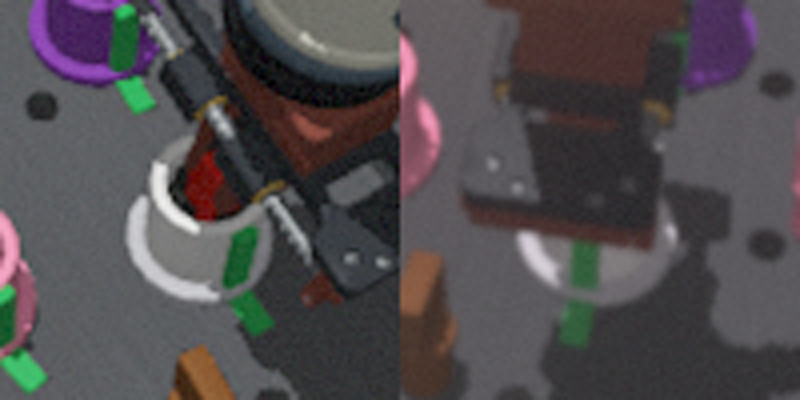

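The tool, and the plug gripped with it, leans 11° towards the stripe side, with the plug still seated. I'll lean the opposite way now.

Emit:
play_rows:
  dp:
    - [0, 0.0043, 0.0001]
    - [0, 0.0085, 0.0006]
    - [0, 0.0126, 0.0013]
    - [0, 0.0167, 0.0023]
    - [0, 0.0208, 0.0037]
    - [0, 0.0238, 0.0048]
    - [0, 0.0238, 0.0048]
    - [0, 0.0238, 0.0048]
  rotation:
    - [4, 0, 0]
    - [8, 0, 0]
    - [12, 0, 0]
    - [16, 0, 0]
    - [20, 0, 0]
    - [23, 0, 0]
    - [23, 0, 0]
    - [23, 0, 0]
  hand: [0.9, 0.9, 0.9, 0.9, 0.9, 0.9, 0.9, 0.9]

```text
time_s: 5.25
ee_pos: [0.4485, 0.0979, 0.0975]
tool_rot: [0.994, -0.009, 0.002, -0.106]
wrist_force: [-3.1, 0.7, 10.4]
grip_width: 0.159
finger_force: 35.0
```

Emit:
play_rows:
  dp:
    - [0, 0, 0]
    - [0, 0, 0]
    - [0, 0, 0]
  rotation:
    - [0, 0, 0]
    - [0, 0, 0]
    - [0, 0, 0]
  hand: [0.9, 0.9, 0.9]

```text
time_s: 5.55
ee_pos: [0.4485, 0.098, 0.0975]
tool_rot: [0.994, -0.009, 0.002, -0.105]
wrist_force: [-4.1, -0.4, 9.3]
grip_width: 0.155
finger_force: 35.0
```

Run:
```python
from h import *
a=shot('scene','s3')['color'][165:265,250:350];b=shot('side','d3')['color'][200:300,227:327]
cv2.imwrite('pics/crop3.png',cv2.resize(np.hstack([a,b])[:,:,::-1],(800,400),interpolation=cv2.INTER_CUBIC))
st=r.get_state();print(st['ee_pos'],R.from_quat(st['tool_rot']).as_matrix()[:,2],st['wrist_force'])
```

```text
[0.44853672 0.09799064 0.09756361] [ 0.00577099  0.2089645  -0.9779062 ] [-3.28711684 -0.63697466 10.04430087]
```

View pics/crop3.png

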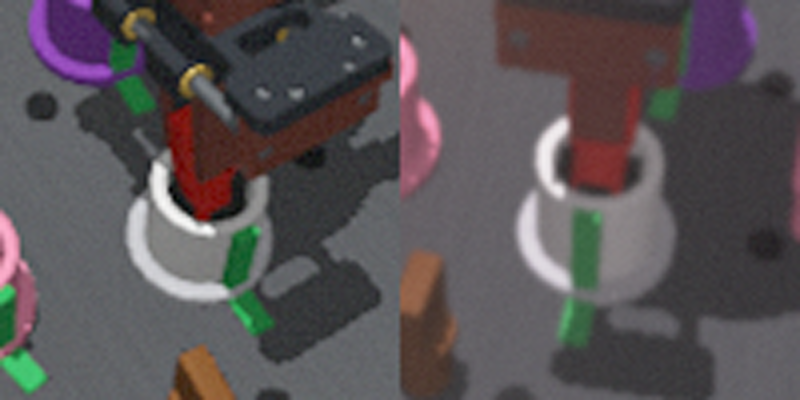

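The plug leans 12° away from the stripe and is still in the bore. Next I'll set it upright and draw it up.

Emit:
play_rows:
  dp:
    - [0, -0.0064, 0.0003]
    - [0, -0.0127, 0.0013]
    - [0, -0.0148, -0.0085]
    - [0, -0.017, -0.0185]
    - [0, -0.019, -0.028]
    - [0, -0.021, -0.038]
    - [0, -0.025, -0.057]
    - [0, -0.0295, -0.077]
  rotation:
    - [-6, 0, 0]
    - [-12, 0, 0]
    - [-12, 0, 0]
    - [-12, 0, 0]
    - [-12, 0, 0]
    - [-12, 0, 0]
    - [-12, 0, 0]
    - [-12, 0, 0]
  hand: [0.9, 0.9, 0.9, 0.9, 0.9, 0.9, 0.9, 0.9]

```text
time_s: 6.45
ee_pos: [0.4482, 0.1102, 0.1783]
tool_rot: [1.0, -0.009, 0.0, -0.001]
wrist_force: [0.4, 0.6, -0.7]
grip_width: 0.158
finger_force: 35.0
```

Emit:
play_rows:
  dp:
    - [0, 0, 0]
    - [0, 0, 0]
  rotation:
    - [0, 0, 0]
    - [0, 0, 0]
  hand: [0.9, 0.9]

```text
time_s: 6.65
ee_pos: [0.4486, 0.1103, 0.1775]
tool_rot: [1.0, -0.009, 0.001, -0.001]
wrist_force: [-0.3, -0.3, -0.4]
grip_width: 0.159
finger_force: 35.0
```

Emit:
play_rows:
  dp:
    - [0.015, 0.022, -0.02]
    - [0.04, 0.06, -0.025]
    - [0.066, 0.1, -0.025]
    - [0.092, 0.14, -0.025]
    - [0.118, 0.18, -0.025]
    - [0.144, 0.22, -0.025]
    - [0.168, 0.256, -0.025]
    - [0.187, 0.286, -0.025]
  rotation:
    - [0, 0, 0]
    - [0, 0, 0]
    - [0, 0, 0]
    - [0, 0, 0]
    - [0, 0, 0]
    - [0, 0, 0]
    - [0, 0, 0]
    - [0, 0, 0]
  hand: [0.9, 0.9, 0.9, 0.9, 0.9, 0.9, 0.9, 0.9]

```text
time_s: 7.45
ee_pos: [0.6304, -0.1812, 0.1994]
tool_rot: [1.0, -0.009, -0.001, -0.001]
wrist_force: [-0.7, 1.0, -0.5]
grip_width: 0.158
finger_force: 35.0
```

Emit:
play_rows:
  dp:
    - [0, 0, 0]
    - [0, 0, 0]
    - [0, 0, 0.02]
    - [0, 0, 0.05]
    - [0, 0, 0.08]
    - [0, 0, 0.1]
    - [0, 0, 0.1]
    - [0, 0, 0.1]
  rotation:
    - [0, 0, 0]
    - [0, 0, 0]
    - [0, 0, 0]
    - [0, 0, 0]
    - [0, 0, 0]
    - [0, 0, 0]
    - [0, 0, 0]
    - [0, 0, 0]
  hand: [0.9, 0.9, 0.9, 0.9, 0.9, 0.9, 0.9, 0.9]

```text
time_s: 8.25
ee_pos: [0.6298, -0.1777, 0.1023]
tool_rot: [1.0, -0.008, -0.0, -0.0]
wrist_force: [0.0, -0.0, 0.0]
grip_width: 0.156
finger_force: 35.0
```

Run:
```python
from h import *
shot('scene','s4')
st=r.get_state();print(st['ee_pos'],st['tool_rot'],st['wrist_force'],st['finger_force'])
```

```text
[ 0.63049303 -0.17819676  0.10364745] [ 9.99963790e-01 -8.44427360e-03  1.03039631e-03  2.24092754e-04] [ 1.03814623  0.61993642 -0.20696596] 34.98525559902191
```

View pics/s4.png

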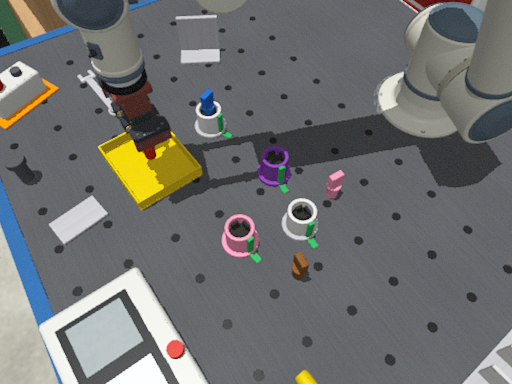

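The red plug hangs over the middle of the tray at (150,155), and the blue plug is still seated. I'll lower it and release.

Emit:
play_rows:
  dp:
    - [0, 0, 0.012]
    - [0, 0, 0.024]
    - [0, 0, 0.032]
    - [0, 0, 0.037]
    - [0, 0, 0.037]
    - [0, 0, 0.037]
  rotation:
    - [0, 0, 0]
    - [0, 0, 0]
    - [0, 0, 0]
    - [0, 0, 0]
    - [0, 0, 0]
    - [0, 0, 0]
  hand: [0.9, 0.9, 0.9, 0.9, 0.9, 0.9]

```text
time_s: 8.9
ee_pos: [0.6301, -0.1789, 0.0649]
tool_rot: [1.0, -0.009, -0.0, -0.0]
wrist_force: [-1.4, 0.1, 2.1]
grip_width: 0.155
finger_force: 35.0
```

Contact is light, at about 2 N. Releasing and retreating.

Emit:
play_rows:
  dp:
    - [0, 0, 0]
    - [0, 0, 0]
    - [0, 0, 0]
    - [0, 0, -0.01]
    - [0, 0, -0.04]
    - [0, 0, -0.08]
    - [0, 0, -0.12]
    - [0, 0, -0.15]
  rotation:
    - [0, 0, 0]
    - [0, 0, 0]
    - [0, 0, 0]
    - [0, 0, 0]
    - [0, 0, 0]
    - [0, 0, 0]
    - [0, 0, 0]
    - [0, 0, 0]
  hand: [0.3, 0, -0.1, -0.1, -0.1, -0.1, -0.1, -0.1]

```text
time_s: 9.7
ee_pos: [0.6305, -0.179, 0.2191]
tool_rot: [1.0, -0.009, 0.002, 0.001]
wrist_force: [0.7, -0.3, 1.1]
grip_width: 0.547
finger_force: 0.0
```

Emit:
play_rows:
  dp:
    - [0, 0, 0]
    - [0, 0, 0]
    - [0, 0, 0]
    - [0, 0, 0]
    - [0, 0, 0]
  rotation:
    - [0, 0, 0]
    - [0, 0, 0]
    - [0, 0, 0]
    - [0, 0, 0]
    - [0, 0, 0]
  hand: [-0.1, -0.1, -0.1, -0.1, -0.1]

```text
time_s: 10.2
ee_pos: [0.6297, -0.1787, 0.213]
tool_rot: [1.0, -0.009, -0.001, -0.0]
wrist_force: [0.9, 0.6, 0.5]
grip_width: 0.553
finger_force: 0.0
```

Run:
```python
from h import *
shot('side','d5')
```

```text
(no output)
```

View pics/d5.png

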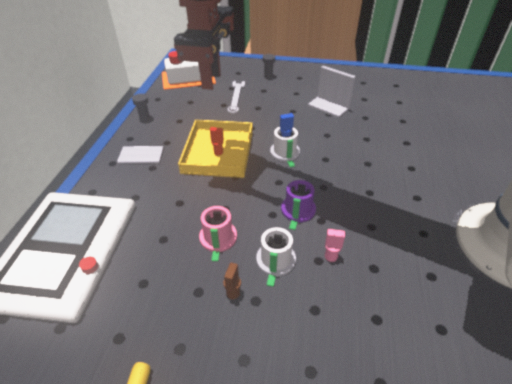

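The red plug stands in the tray at (217,140), the blue plug is seated at (287,125), and the arm is clear. Handing in.

```bash
python3 -c "
from workcell import r
print(r.finish_job())"
```

```text
the job is handed in; nothing more can be done
None
```

I rocked the red plug about 11° towards the green stripe and about 12° the other way, drew it out, and left it standing free in the yellow tray with the blue plug still seated; the job was handed in at about 10 s, but no verdict came back.

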